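# Dock the spare-peg tin under its spring-closed retaining flap

## Task

Dock the flat grey peg tin that lies between the guides of the small steel dock, so that the machine's vibration cannot walk it off the table: with one fingertip press down the long rubber-topped bar at the dock's left and keep it down, so that the spring-closed flap stays up clear of the tin, while the other fingertip pushes the tin along the guides, under the flap and fully home against the back stop. Then take the hand away so that the flap springs shut and its lip drops behind the tin. Only push the tin, never grip or lift it or let the flap down on it half-way, and leave the things standing round the dock where they are.

Things in the scene. Friction and masses are not known exactly. Their poses are not given: they have to be found in the camera images.
- dock: Sheet-steel dock fixed to the table. Origin on the table top midway between the guides, at the flap's lip; x points into the dock (push direction), y left, z up. Guide strips 15 mm high, inner faces at y = +-48 mm, run from x = -47 to +69 mm and are flared in front of that to x = -68 mm. The tin slides on the bare table between them.
- lip_line (a point): Middle of the lower edge of the closed flap's lip, 18 mm above the table, x = -4, y = +27 mm in the dock's frame; it bars the tin's way. Lip: 22 mm wide (y = +17 to +39 mm), 2.5 mm thick. Behind it the flap plate runs to x = +57 mm, underside 31 mm up, over y = +17 to +52 mm only: right of y = +17 mm the lane is open from above over its whole length.
- back_stop (a point): Middle of the top edge of the back stop's face, 18 mm high, at x = +65 mm in the dock's frame. With the tin against it the tin's origin is at x = +34 mm in the dock's frame and its near side 5 mm past the lip. The big machine behind the right of the table reaches out above z = 0.25 m at x over 0.7 m: swing over to the dock with the arm drawn back.
- hinge_mid (a point): Middle of the flap's hinge pin, at x = -25, y = +54.5 mm, 31 mm above the table; the pin runs along the dock's x on bearing blocks 37 mm high at x = -112, -26 and +62 mm. The flap lies right of it, the press bar left of it, one piece with the flap (a rocker).
- peg_tin: Flat grey sheet-metal tin, lid shut (not the one on the blue mat), 64 mm along its x, 93 mm along its y, 26 mm high (28 at the knuckles on its far side), 130 to 270 g. Origin: centre of its underside. Starts between the guides' front ends, its x along the dock's within 0.03 rad, its far side 3 to 30 mm in front of the lip. Push it on its near side, 32 mm from the origin at its -x.
- keeper_flap (a joint): Opening angle of the flap, rad: 0 shut, 0.80 at its stop. A spring shuts it; pressing the bar down lifts it, with 2 to 5 N. The flap clears the tin at 0.55 or more; let down on the tin, its lip rests on the lid at about 0.45.
- bar_mid (a point): Middle of the press bar's rubber pad (moves with the bar). Pad 20 mm wide (y = +70 to +90 mm in the dock's frame), from x = -111 to +15 mm, about 30 mm above the table when shut. A 12 mm fingertip at y = +80 mm, 18, 15, 12, 9 mm above the table holds the flap at about 0.5, 0.6, 0.7, 0.8, anywhere along the bar; it may slide along it. The other fingertip then pushes the tin.
- vial_a: Bystander, not to be moved: glass sample vial, 25 mm wide, 60 mm high; origin at the centre of its underside.
- vial_b: Bystander, not to be moved: glass sample vial with a white cap, 25 mm wide, 60 mm high; origin at the centre of its underside.
- tamper: Bystander, not to be moved: powder tamper standing on its 40 mm foot, 88 mm high; origin at the centre of its underside.
- screw_a: Bystander, not to be moved: knurled thumb screw, 24 mm wide, 31 mm high; origin at the centre of its underside.
- screw_b: Bystander, not to be moved: knurled thumb screw, 24 mm wide, 31 mm high; origin at the centre of its underside.
- step_block: Bystander, not to be moved: stepped gauge block, 22 by 60 by 40 mm high; origin at the centre of its underside.

How it is judged:
On the way, in this order (a step that is already met when the one before it is completed fails the run):
1. the flap is held up while the tin is still in front of it (value of joint keeper_flap above 0.5 rad and x of peg_tin in the frame of dock below -0.03 m), for 0.1 s.
2. the tin is pushed in under the raised flap (value of joint keeper_flap above 0.5 rad and x of peg_tin in the frame of dock above 0 m), for 0.05 s.
At the end, for the whole second after the job is handed in: The tin lies flat and still between the guides within 4 mm of the back stop (its origin at 30 to 38 mm in the dock's x), and the flap is shut behind it (joint below 0.05 rad) (x of peg_tin in the frame of dock between 0.03 and 0.038 m and y of peg_tin in the frame of dock between -0.005 and 0.005 m and value of joint keeper_flap below 0.05 rad and height (world z) of peg_tin below 0.004 m and angle between peg_tin's own z axis and vertical below 0.06 rad and linear speed of peg_tin below 0.01 m/s); the robot touches nothing.
It fails at once if the tin is lifted or tipped (height (world z) of peg_tin above 0.008 m or angle between peg_tin's own z axis and vertical above 0.15 rad).
It fails at once if the flap is let down on the tin while it is half-way under (value of joint keeper_flap below 0.47 rad and x of peg_tin in the frame of dock between -0.02 and 0.027 m).
It fails at once if a bystander is moved or knocked over (distance of any of vial_a, vial_b, tamper, screw_a, screw_b, step_block from where it was at the start of the episode above 0.02 m).
It also fails if it takes over 32 s, if anything falls off the work surface, if the arm or the gripper's body presses on something with over 40 N, if the wrist force passes 120 N, or if a joint passes its speed limit or range.

## Robot

A 6-joint arm with a two-finger parallel gripper is mounted at the origin on a cart in front of the work surface, level with it; the furniture and walls round the work are solid. World frame = base frame: x ahead of the robot, y to its left, z up, the work surface at z = 0. Lengths are in m, angles in rad, forces in N, time in s.
With the tool pointing down it reaches from about 0.4 to 0.925 m from the base axis. Payload 12.5 kg.
Tool frame: the origin (TCP) lies midway between the tips of the shut fingers; the grasp point (between the pads) lies manip.grip_point_offset behind it (manip.grip_point_offset is the distance from the TCP to the grasp point, in m); z points along the fingers, y is the line along which they close (so a half turn about z gives the same grasp; the last joint's range is limited). The gripper opens to 95 mm and grips with 3 to 60 N. Pads are 20 mm wide; open, the fingers measure 119 mm over their backs; the gripper's body (75 mm by 180 mm) begins 59 mm behind the grasp point.
Start: joints at [1.099, 0.491, 1.559, -0, 1.092, -0.106], TCP at [0.224, 0.584, 0.215] pointing down, gripper open.
Joint ranges: [-3.1, 3.1], [-0.84, 2.19], [0.05, 2.79], [-1.13, 4.28], [0.06, 2.93], [-2.69, 2.69]. Speed limits (rad/s): [2.22, 2.22, 2.79, 3.14, 3.14, 3.14].

## Interface

Orientations are given as a rotation vector (axis times angle).
In Python, from station import manip gives the robot as it stands.
- The arm moves only by the tool step_arm, never from a script. Its argument "steps" is a list of rows, each an object with "offset": the shift along the tool's x, y, z in m, a list of three; "delta_rot": the turn, a rotation vector about the tool's x, y, z in degrees, a list of three; "grip": the closure in counts, from 0 (fully open) to 255 (shut). In form: [{"offset": [dx, dy, dz], "delta_rot": [wx, wy, wz], "grip": grip}, ...]. A call has 1 to 10 rows; each row is the pose to reach, as a shift and turn from the pose commanded when the call began, along the tool's axes at that moment; what a row does not reach only later rows make up. A row lasts 1/12 s, in which the tool goes at most 41.7 mm and 7.16 degrees, less where a joint would pass 70% of its speed; a pose out of reach is approached as far as the arm can. A call with a gripper value outside its range is refused whole. The fingers move at their own pace and stop on an object; "grip_force" is the grip in N (left out, the last holds). Time passes only in rows, so rows that repeat a pose let the fingers close. It gives the time, the measured TCP pose, the force, the opening and the grip force at its end, in the units of the state.
- manip.state(): the state, without advancing time (a new reading comes with each control period).
- manip.capture(name): name is "scene" or "top"; returns (picture, depth): 480x640x3 uint8, red, green, blue; 480x640 float32, m along the optical axis (not along the pixel's ray), 0 where there is no reading.
- manip.camera_info(name): a dict with "intrinsics" (3x3 intrinsics, pixels), "pose" (4x4, takes a point from camera to world coordinates). Camera axes: x right, y down, z forward; pixel columns grow to the right and rows downward; lengths in m; the calibration is good to about 2 mm. A picture is of the moment at which its call begins. camera_info takes no time and is no camera call.
- manip.job_done(): hands the job in; it is judged then, once.
The state is a dict: "time_s": time; "q": joint angles; "dq": joint speeds; "joint_torque": joint torques, N m; "eef_pos": TCP position; "eef_rot": TCP orientation; "ft_force": force on the tool from outside, world axes, zero at the start; "wrist_torque": the same for the moment, N m; "opening": finger opening in m; "grasp_force": force on a finger pad.
Only numpy, scipy, OpenCV 4.12 (cv2) and the standard library are available. Lean on these libraries where they do the work, as an engineer would, in place of code of your own. Each camera call takes 0.05 s, during which the arm holds its last target. There are 200 camera calls.

## Working session

There is one attempt and no reset: what is moved stays moved. The work goes in short steps, Python scripts to look and compute and a tool call to move; the robot and the scene stay as the last step left them, time stands still between calls to the robot, and variables do not carry over. Pictures are saved under pics/ and viewed, at most 10 in all, crops included, and the job is handed in when it is done.

Besides the shell and the picture viewer there is one more tool, called as name(argument=value, ...) on one line, values as JSON. step_arm: Moves the arm, as the interface text tells. Its arguments: {"type":"object","properties":{"steps":{"type":"array","items":{"type":"object","properties":{"offset":{"type":"array","items":{"type":"number"}},"delta_rot":{"type":"array","items":{"type":"number"}},"grip":{"type":"number"}}}},"grip_force":{"type":"number"}},"required":["steps"]}

```bash
ls; mkdir -p pics
python3 - <<'E'
from station import manip
import cv2,numpy as np
s=manip.state();print({k:np.round(v,3).tolist() for k,v in s.items()}, manip.grip_point_offset)
for n in("scene","top"):
    p,d=manip.capture(n);cv2.imwrite(f"pics/{n}0.png",p[...,::-1]);np.save(f"pics/{n}0.npy",d)
    i=manip.camera_info(n);print(n,np.round(i["intrinsics"],1).tolist(),np.round(i["pose"],3).tolist())
E
```

```text
pics
{'time_s': 0.0, 'q': [1.099, 0.492, 1.559, -0.0, 1.092, -0.106], 'dq': [-0.002, -0.001, 0.0, 0.002, 0.001, -0.002], 'joint_torque': [0.001, -61.266, -25.817, 0.069, 0.048, -0.0], 'eef_pos': [0.223, 0.583, 0.214], 'eef_rot': [-0.571, -3.089, 0.002], 'ft_force': [-0.259, 0.225, -0.536], 'wrist_torque': [0.005, 0.021, 0.024], 'grasp_force': 0.0, 'opening': 0.095} 0.0188
scene [[606.9, 0.0, 320.7], [0.0, 606.9, 248.4], [0.0, 0.0, 1.0]] [[0.69, -0.521, 0.502, 0.215], [-0.723, -0.516, 0.459, -0.163], [0.02, -0.68, -0.733, 0.686], [0.0, 0.0, 0.0, 1.0]]
top [[573.4, 0.0, 319.5], [0.0, 573.4, 232.3], [0.0, 0.0, 1.0]] [[0.026, -0.982, 0.188, 0.46], [-0.999, -0.031, -0.027, 0.24], [0.032, -0.187, -0.982, 0.903], [0.0, 0.0, 0.0, 1.0]]
```

View pics/scene0.png

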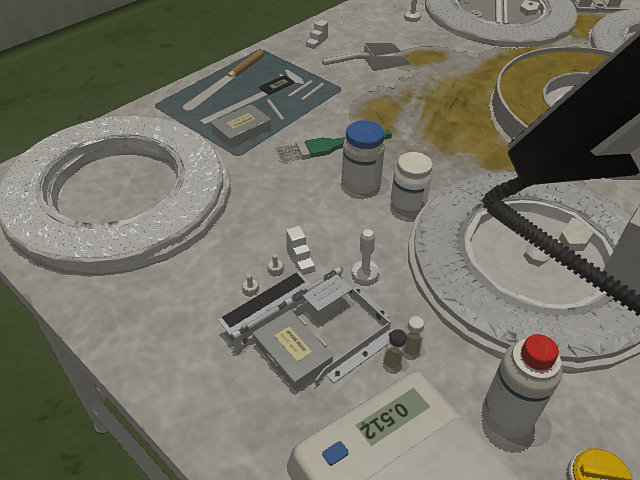

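View pics/top0.png

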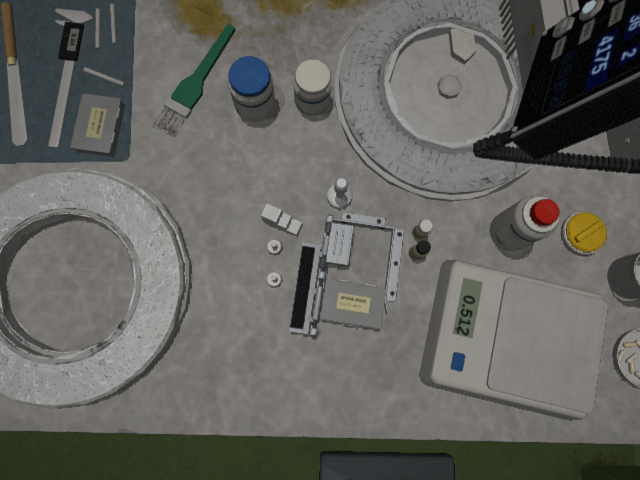

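```bash
cat > h.py <<'E'
import numpy as np,cv2
from station import manip
def ray(n,px,z):
    i=manip.camera_info(n);K=np.array(i["intrinsics"]);P=np.array(i["pose"])
    px=np.atleast_2d(px).astype(float)
    d=np.c_[(px-K[:2,2])/[K[0,0],K[1,1]],np.ones(len(px))]@P[:3,:3].T;o=P[:3,3]
    return o+d*((z-o[2])/d[:,2])[:,None]
def proj(n,X):
    i=manip.camera_info(n);K=np.array(i["intrinsics"]);P=np.array(i["pose"])
    c=(np.atleast_2d(X)-P[:3,3])@P[:3,:3];return (c[:,:2]/c[:,2:])*[K[0,0],K[1,1]]+K[:2,2]
E
python3 - <<'E'
from h import *
p=cv2.imread("pics/top0.png")
c=cv2.resize(p[190:345,255:445],None,fx=4,fy=3.871,interpolation=cv2.INTER_CUBIC);cv2.imwrite("pics/c0.png",c)
m=(p.max(2)<50).astype(np.uint8);m[:,:280]=0;m[:,320:]=0;m[:235]=0;m[345:]=0
k=cv2.findContours(m,0,2)[0];k=max(k,key=cv2.contourArea);r=cv2.minAreaRect(k);b=cv2.boxPoints(r)
print(r);w=ray("top",b,.03);print(b,w,np.linalg.norm(np.diff(w,axis=0),axis=1))
E
```

```text
((302.11846923828125, 286.9797668457031), (12.544719696044922, 81.27457427978516), 8.746161460876465)
[[289.73984 326.19073]
 [302.09824 245.86128]
 [314.4971  247.7688 ]
 [302.1387  328.09827]] [[0.48229412 0.25719299 0.03      ]
 [0.60496926 0.24248683 0.03      ]
 [0.60258257 0.22329697 0.03      ]
 [0.47996117 0.23851291 0.03      ]] [0.12355348 0.01933771 0.12356185]
```

View pics/c0.png

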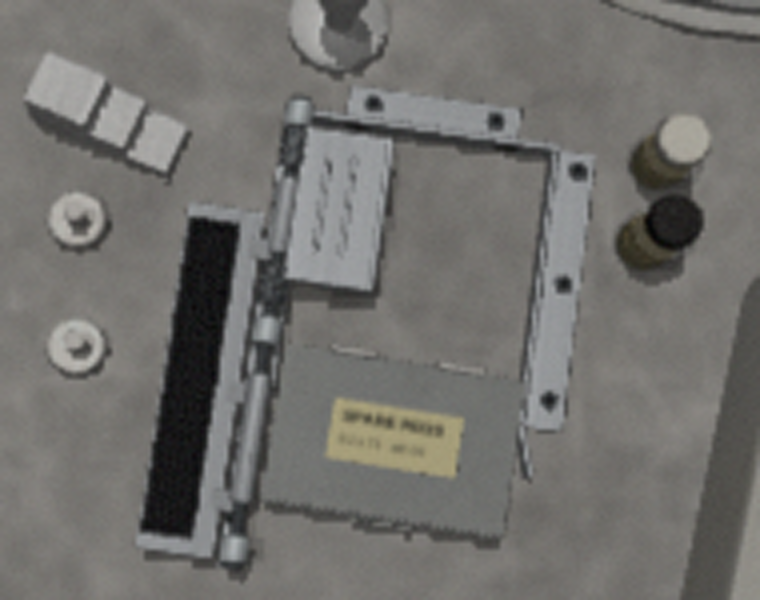

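The crop shows the dock clearly. The pad is black at crop (190,375). The tin's lid corners are near (278,345), (528,378), (500,540) and (262,505), and the flap plate is at (340,210). Nothing stands in the lane.

```bash
cat >> h.py <<'E'
TH=-.121;R=np.array([[np.cos(TH),-np.sin(TH)],[np.sin(TH),np.cos(TH)]]);O=np.array([.5425,.2404])-R@[-.048,.080]
def dock(w): return (np.atleast_2d(w)[:,:2]-O)@R
E
python3 - <<'E'
from h import *
np.set_printoptions(precision=4,suppress=True)
f=lambda c:np.array(c)/[4,3.871]+[255,190]
print("O",O)
print("tin",dock(ray("top",f([(278,345),(528,378),(500,540),(262,505)]),.026)))
print("stop/right guide corner top",dock(ray("top",f([(553,152)]),.016)))
print("flap plate corners",dock(ray("top",f([(392,138),(376,290),(290,278)]),.032)))
d=np.load("pics/top0.npy")
for c in [(300,450),(400,520),(190,375),(340,210)]:
    u,v=np.round(f(c)).astype(int);i=manip.camera_info("top");K=np.array(i["intrinsics"]);P=np.array(i["pose"])
    X=P[:3,:3]@(np.array([(u-K[0,2])/K[0,0],(v-K[1,2])/K[1,1],1])*d[v,u])+P[:3,3];print(c,X,dock(X))
for n,c,z in [("scrA",(78,220),.02),("scrB",(78,345),.02),("block",(110,115),.03)]: print(n,dock(ray("top",f([c]),z)))
# second view of tin and pad
print("scene tin label->",proj("scene",np.r_[O+R@[-.05,0],.026]), "pad mid",proj("scene",[.5425,.2404,.03]))
q=np.array([np.r_[O+R@a,z] for a,z in [((-.111,.07),.03),((-.111,.09),.03),((.015,.09),.03),((.065,0),.018),((-.004,.017),.031),((.069,-.048),.015)]])
p=cv2.imread("pics/scene0.png")[230:400,200:410].copy();p=cv2.resize(p,None,fx=3.5,fy=3.5)
for u,v in proj("scene",q): cv2.circle(p,(int((u-200)*3.5),int((v-230)*3.5)),3,(0,0,255),-1)
cv2.imwrite("pics/c1.png",p)
from scipy.spatial.transform import Rotation as Ro
print(Ro.from_rotvec(manip.state()["eef_rot"]).as_matrix())
E
```

```text
O [0.5805 0.1552]
tin [[-0.0315  0.0479]
 [-0.0301 -0.0489]
 [-0.0945 -0.0463]
 [-0.0944  0.0448]]
stop/right guide corner top [[ 0.0642 -0.0486]]
flap plate corners [[ 0.0568  0.0163]
 [-0.0049  0.0141]
 [-0.0052  0.0474]]
(300, 450) [0.5142 0.1973 0.0271] [[-0.0708  0.0338]]
(400, 520) [0.4882 0.1589 0.0277] [[-0.092  -0.0075]]
(190, 375) [0.5418 0.2407 0.0275] [[-0.0487  0.0802]]
(340, 210) [0.6094 0.1842 0.0319] [[0.0252 0.0322]]
scrA [[0.0074 0.132 ]]
scrB [[-0.0423  0.124 ]]
block [[0.0498 0.1259]]
scene tin label-> [[298.2328 338.9388]] pad mid [[263.3807 298.4091]]
[[-0.9338  0.3577 -0.0004]
 [ 0.3577  0.9338 -0.0009]
 [ 0.0001 -0.001  -1.    ]]
```

View pics/c1.png

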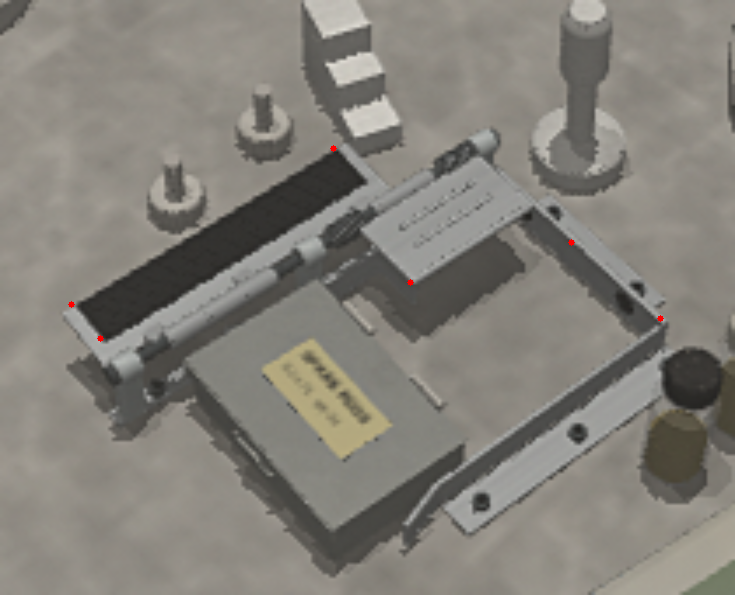

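The dock frame fits both views within about 2 mm. The tin's near side is at dock x ≈ -94 mm and y ≈ 0. Next I'll move above the start of the push.

step_arm(steps=[{"offset": [-0.036,-0.026,0],"delta_rot": [0,0,-2],"grip": 72},{"offset": [-0.073,-0.052,0],"delta_rot": [0,0,-4],"grip": 72},{"offset": [-0.11,-0.078,0],"delta_rot": [0,0,-6],"grip": 72},{"offset": [-0.146,-0.104,0],"delta_rot": [0,0,-8],"grip": 72},{"offset": [-0.183,-0.13,0],"delta_rot": [0,0,-10],"grip": 72},{"offset": [-0.219,-0.156,0],"delta_rot": [0,0,-12],"grip": 72},{"offset": [-0.256,-0.182,0],"delta_rot": [0,0,-14.1],"grip": 72},{"offset": [-0.292,-0.208,0],"delta_rot": [0,0,-14.1],"grip": 72},{"offset": [-0.329,-0.234,0],"delta_rot": [0,0,-14.1],"grip": 72},{"offset": [-0.3655,-0.2605,0],"delta_rot": [0,0,-14.1],"grip": 72}])

```text
time_s: 0.93
eef_pos: [0.4547, 0.2347, 0.2146]
eef_rot: [-0.188, -3.136, -0.0]
ft_force: [1.2, 0.8, -0.2]
opening: 0.0679
grasp_force: 0.0
```

step_arm(steps=[{"offset": [0,0,0.04],"delta_rot": [0,0,0],"grip": 72},{"offset": [0,0,0.08],"delta_rot": [0,0,0],"grip": 72},{"offset": [0,0,0.11],"delta_rot": [0,0,0],"grip": 72},{"offset": [0,0,0.11],"delta_rot": [0,0,0],"grip": 72},{"offset": [0,0,0.11],"delta_rot": [0,0,0],"grip": 72}])

```text
time_s: 1.35
eef_pos: [0.4536, 0.2364, 0.1041]
eef_rot: [-0.188, -3.133, 0.002]
ft_force: [-0.1, 0.0, 0.4]
opening: 0.0682
grasp_force: 0.0
```

Run:
```python
from h import *
np.set_printoptions(precision=4,suppress=True)
from scipy.spatial.transform import Rotation as Ro
s=manip.state();M=Ro.from_rotvec(s["eef_rot"]).as_matrix()
print(s["time_s"],s["eef_pos"],dock(s["eef_pos"]),s["opening"],s["ft_force"]);print(M, "xhead-err",np.arctan2(M[1,1],M[0,1])-np.pi/2-TH)
p,d=manip.capture("scene");p=p[...,::-1].copy();c=cv2.resize(p[170:400,190:430],None,fx=2.6,fy=2.6)
cv2.imwrite("pics/s1.png",c)
```

```text
1.35 [0.4536 0.2364 0.1041] [[-0.1358  0.0653]] 0.0681888768026755 [-0.1338  0.048   0.3725]
[[-0.9928  0.1195 -0.0029]
 [ 0.1195  0.9928 -0.001 ]
 [ 0.0027 -0.0013 -1.    ]] xhead-err 0.0011920591797573987
```

View pics/s1.png

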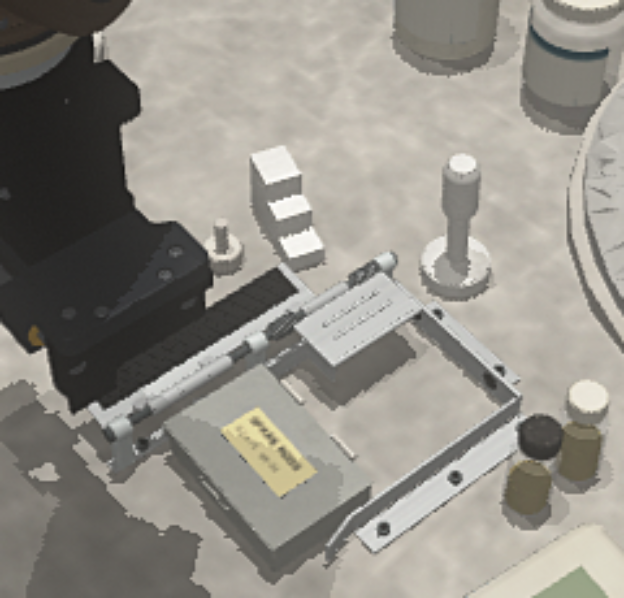

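The picture shows the hand still left of and short of the start, hiding the bar's front end at about (110,410). The tin, flap and bystanders are untouched. I'll shift over the line before going down.

step_arm(steps=[{"offset": [-0.024,-0.025,0],"delta_rot": [0,0,0],"grip": 72},{"offset": [-0.026,-0.025,0],"delta_rot": [0,0,0],"grip": 72},{"offset": [-0.026,-0.025,0.03],"delta_rot": [0,0,0],"grip": 72},{"offset": [-0.026,-0.025,0.06],"delta_rot": [0,0,0],"grip": 72},{"offset": [-0.026,-0.025,0.06],"delta_rot": [0,0,0],"grip": 72},{"offset": [-0.026,-0.025,0.06],"delta_rot": [0,0,0],"grip": 72}])

```text
time_s: 1.9
eef_pos: [0.477, 0.209, 0.0457]
eef_rot: [-0.187, -3.136, 0.0]
ft_force: [1.1, 0.2, 0.7]
opening: 0.0684
grasp_force: 0.0
```

Run:
```python
from h import *
np.set_printoptions(precision=4,suppress=True)
s=manip.state()
print(s["time_s"],s["eef_pos"],dock(s["eef_pos"]),s["opening"],s["ft_force"])
p,d=manip.capture("top");p=p[...,::-1];cv2.imwrite("pics/t1.png",cv2.resize(p[200:360,255:455],None,fx=3.5,fy=3.5))
```

```text
1.9 [0.477  0.209  0.0457] [[-0.1092  0.0409]] 0.06835348464354248 [1.063  0.2259 0.676 ]
```

View pics/t1.png

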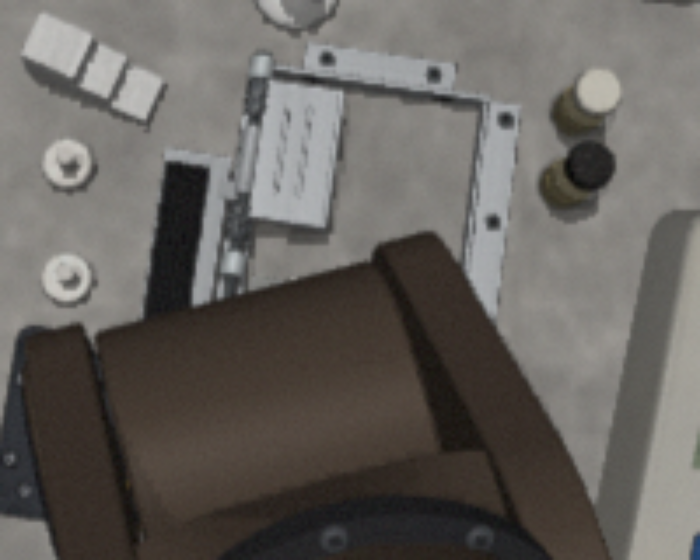

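The arm now hides the tin, and the flap at (295,155) and the pad's back part at (180,235) are unchanged. The position matches the plan, so I'll press down slowly.

step_arm(steps=[{"offset": [0.002,0,0.008],"delta_rot": [0,0,0],"grip": 72},{"offset": [0.002,0,0.015],"delta_rot": [0,0,0],"grip": 72},{"offset": [0.002,0,0.02],"delta_rot": [0,0,0],"grip": 72},{"offset": [0.002,0,0.025],"delta_rot": [0,0,0],"grip": 72},{"offset": [0.002,0,0.025],"delta_rot": [0,0,0],"grip": 72}])

```text
time_s: 2.37
eef_pos: [0.4749, 0.2089, 0.0191]
eef_rot: [-0.188, -3.136, -0.0]
ft_force: [0.9, -0.1, 2.9]
opening: 0.0678
grasp_force: 1.2
```

step_arm(steps=[{"offset": [0,0,0.004],"delta_rot": [0,0,0],"grip": 72},{"offset": [0,0,0.008],"delta_rot": [0,0,0],"grip": 72},{"offset": [0,0,0.01],"delta_rot": [0,0,0],"grip": 72},{"offset": [0,0,0.01],"delta_rot": [0,0,0],"grip": 72}])

```text
time_s: 2.7
eef_pos: [0.4749, 0.2089, 0.0093]
eef_rot: [-0.188, -3.136, -0.0]
ft_force: [0.4, 1.5, 3.7]
opening: 0.0682
grasp_force: 1.5
```

Run:
```python
from h import *
np.set_printoptions(precision=4,suppress=True)
s=manip.state()
print(s["time_s"],s["eef_pos"],dock(s["eef_pos"]),s["opening"],s["ft_force"],s["wrist_torque"])
p,d=manip.capture("scene");p=p[...,::-1];cv2.imwrite("pics/s2.png",cv2.resize(p[170:400,190:430],None,fx=2.6,fy=2.6))
```

```text
2.7 [0.4749 0.2089 0.0093] [[-0.1113  0.0406]] 0.06818468931749214 [0.4317 1.4951 3.7414] [ 0.2348 -0.0577 -0.0028]
```

View pics/s2.png

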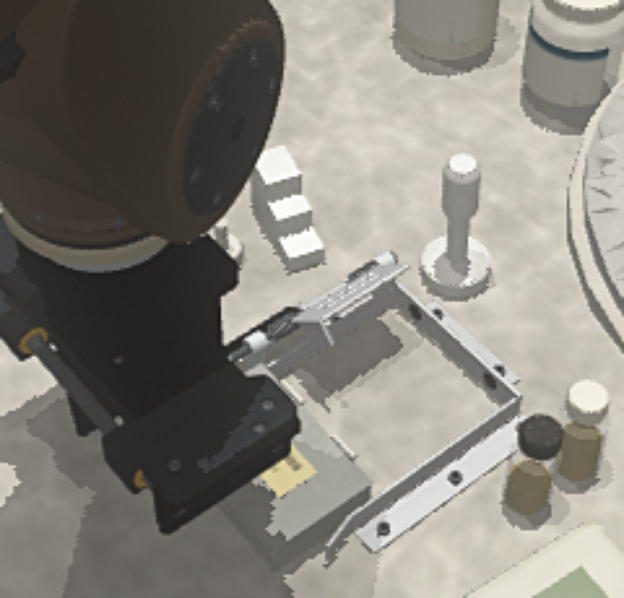

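The flap stands raised at (350,290), clear of the lane, and the tin is still in front of it. I'll start pushing.

step_arm(steps=[{"offset": [0,0,-0.001],"delta_rot": [0,0,0],"grip": 72},{"offset": [-0.006,0,-0.001],"delta_rot": [0,0,0],"grip": 72},{"offset": [-0.012,0,-0.001],"delta_rot": [0,0,0],"grip": 72},{"offset": [-0.018,0,-0.001],"delta_rot": [0,0,0],"grip": 72},{"offset": [-0.024,0,-0.001],"delta_rot": [0,0,0],"grip": 72},{"offset": [-0.03,0,-0.001],"delta_rot": [0,0,0],"grip": 72},{"offset": [-0.036,0,-0.001],"delta_rot": [0,0,0],"grip": 72},{"offset": [-0.042,0,-0.001],"delta_rot": [0,0,0],"grip": 72},{"offset": [-0.048,0,-0.001],"delta_rot": [0,0,0],"grip": 72},{"offset": [-0.048,0,-0.001],"delta_rot": [0,0,0],"grip": 72}])

```text
time_s: 3.58
eef_pos: [0.5237, 0.203, 0.0106]
eef_rot: [0.189, 3.135, 0.0]
ft_force: [-0.6, 1.2, 3.0]
opening: 0.0682
grasp_force: 1.5
```

Run:
```python
from h import *
np.set_printoptions(precision=4,suppress=True)
s=manip.state()
print(s["time_s"],s["eef_pos"],dock(s["eef_pos"]),s["opening"],s["ft_force"],s["wrist_torque"])
p,d=manip.capture("scene");p=p[...,::-1];cv2.imwrite("pics/s3.png",cv2.resize(p[170:400,190:430],None,fx=2.6,fy=2.6))
```

```text
3.5833 [0.5237 0.203  0.0106] [[-0.0621  0.0406]] 0.06816351628622401 [-0.5651  1.1551  3.0119] [ 0.3357 -0.0227 -0.0031]
```

View pics/s3.png

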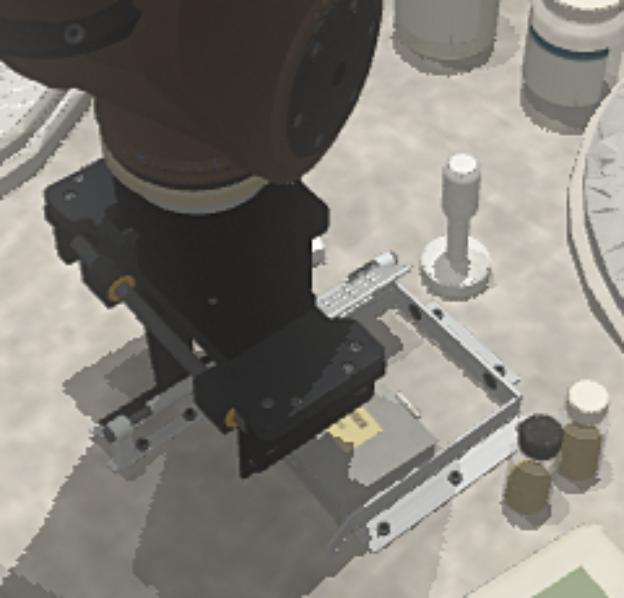

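The tin has moved with the finger into the guides, with its label at (355,428), and the flap is still up at (365,285). The push force is small, so I'll carry on towards the stop.

step_arm(steps=[{"offset": [-0.006,0,0],"delta_rot": [0,0,0],"grip": 72},{"offset": [-0.012,0,0],"delta_rot": [0,0,0],"grip": 72},{"offset": [-0.018,0,0],"delta_rot": [0,0,0],"grip": 72},{"offset": [-0.024,0,0],"delta_rot": [0,0,0],"grip": 72},{"offset": [-0.03,0,0],"delta_rot": [0,0,0],"grip": 72},{"offset": [-0.036,0,0],"delta_rot": [0,0,0],"grip": 72},{"offset": [-0.042,0,0],"delta_rot": [0,0,0],"grip": 72},{"offset": [-0.047,0,0],"delta_rot": [0,0,0],"grip": 72},{"offset": [-0.051,0,0],"delta_rot": [0,0,0],"grip": 72},{"offset": [-0.051,0,0],"delta_rot": [0,0,0],"grip": 72}])

```text
time_s: 4.47
eef_pos: [0.5735, 0.197, 0.0106]
eef_rot: [-0.188, -3.136, -0.0]
ft_force: [-0.3, 1.4, 3.0]
opening: 0.0683
grasp_force: 1.5
```

step_arm(steps=[{"offset": [-0.001,0,0],"delta_rot": [0,0,0],"grip": 72},{"offset": [-0.002,0,0],"delta_rot": [0,0,0],"grip": 72},{"offset": [-0.002,0,0],"delta_rot": [0,0,0],"grip": 72}])

```text
time_s: 4.72
eef_pos: [0.5746, 0.1968, 0.0106]
eef_rot: [-0.188, -3.135, 0.0]
ft_force: [-4.4, 1.7, 4.0]
opening: 0.0681
grasp_force: 2.7
```

Run:
```python
from h import *
np.set_printoptions(precision=4,suppress=True)
s=manip.state()
print(s["time_s"],s["eef_pos"],dock(s["eef_pos"]),s["opening"],s["ft_force"],s["wrist_torque"])
```

```text
4.7167 [0.5746 0.1968 0.0106] [[-0.0109  0.0406]] 0.06810249031995944 [-4.3556  1.72    3.9519] [ 0.4408  0.7436 -0.0373]
```

step_arm(steps=[{"offset": [-0.001,0,0],"delta_rot": [0,0,0],"grip": 72},{"offset": [-0.002,0,0],"delta_rot": [0,0,0],"grip": 72},{"offset": [-0.002,0,0],"delta_rot": [0,0,0],"grip": 72}])

```text
time_s: 4.97
eef_pos: [0.5749, 0.1966, 0.0105]
eef_rot: [-0.189, -3.131, 0.001]
ft_force: [-10.4, 4.0, 8.8]
opening: 0.0682
grasp_force: 6.5
```

Run:
```python
from h import *
np.set_printoptions(precision=4,suppress=True)
s=manip.state()
print(s["time_s"],dock(s["eef_pos"]),s["opening"],s["ft_force"],s["wrist_torque"])
p,d=manip.capture("scene");p=p[...,::-1]
q=proj("scene",np.array([np.r_[O+R@a,.026] for a in [(.066,-.0465),(.002,-.0465),(.066,0)]]))
c=cv2.resize(p[200:380,250:430],None,fx=3.3,fy=3.3)
for u,v in q: cv2.circle(c,(int((u-250)*3.3),int((v-200)*3.3)),2,(0,0,255),-1)
cv2.imwrite("pics/s4.png",c)
```

```text
4.9667 [[-0.0105  0.0404]] 0.06816828567974542 [-10.3843   4.0465   8.8131] [ 0.2857  1.9845 -0.314 ]
```

View pics/s4.png

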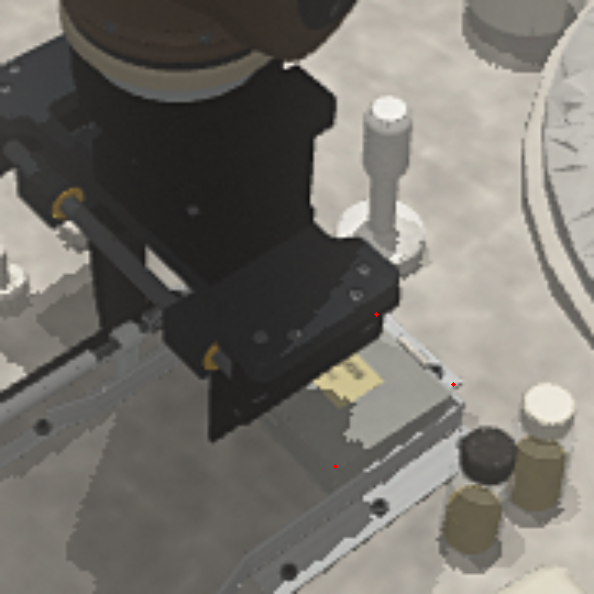

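The tin's far right corner at (455,400) is against the stop. The force climbed to 10 N with no more travel, so the tin is home. I'll back off a little and lift away.

step_arm(steps=[{"offset": [0.004,0,0],"delta_rot": [0,0,0],"grip": 72},{"offset": [0.01,0,0],"delta_rot": [0,0,0],"grip": 72},{"offset": [0.01,0,0],"delta_rot": [0,0,0],"grip": 72},{"offset": [0.01,0,-0.008],"delta_rot": [0,0,0],"grip": 72},{"offset": [0.01,0,-0.016],"delta_rot": [0,0,0],"grip": 72},{"offset": [0.01,0,-0.025],"delta_rot": [0,0,0],"grip": 72},{"offset": [0.01,0,-0.045],"delta_rot": [0,0,0],"grip": 72},{"offset": [0.01,0,-0.075],"delta_rot": [0,0,0],"grip": 72},{"offset": [0.01,0,-0.11],"delta_rot": [0,0,0],"grip": 72},{"offset": [0.01,0,-0.15],"delta_rot": [0,0,0],"grip": 72}])

```text
time_s: 5.85
eef_pos: [0.5664, 0.1973, 0.1619]
eef_rot: [-0.188, -3.134, 0.001]
ft_force: [1.3, 0.1, 0.1]
opening: 0.0686
grasp_force: 0.0
```

step_arm(steps=[{"offset": [0.04,0.01,-0.02],"delta_rot": [0,0,0],"grip": 72},{"offset": [0.08,0.04,-0.02],"delta_rot": [0,0,0],"grip": 72},{"offset": [0.1,0.08,-0.02],"delta_rot": [0,0,0],"grip": 72},{"offset": [0.1,0.12,-0.02],"delta_rot": [0,0,0],"grip": 72},{"offset": [0.1,0.16,-0.02],"delta_rot": [0,0,0],"grip": 72},{"offset": [0.1,0.2,-0.02],"delta_rot": [0,0,0],"grip": 72},{"offset": [0.1,0.2,-0.02],"delta_rot": [0,0,0],"grip": 72},{"offset": [0.1,0.2,-0.02],"delta_rot": [0,0,0],"grip": 72}])

```text
time_s: 6.52
eef_pos: [0.4913, 0.4102, 0.1808]
eef_rot: [0.183, 3.136, 0.0]
ft_force: [0.4, -0.6, -0.4]
opening: 0.0684
grasp_force: 0.0
```

Run:
```python
from h import *
np.set_printoptions(precision=4,suppress=True)
s=manip.state()
print(s["time_s"],s["eef_pos"],s["ft_force"])
p,d=manip.capture("top");p=p[...,::-1]
a=cv2.resize(p[190:345,255:445],None,fx=4,fy=3.871,interpolation=cv2.INTER_CUBIC)
q=proj("top",np.array([np.r_[O+R@a,.026] for a in [(.066,-.0465),(.002,-.0465)]]))
for u,v in q: cv2.circle(a,(int((u-255)*4),int((v-190)*3.871)),2,(0,0,255),-1)
cv2.imwrite("pics/t4.png",a)
```

```text
6.5167 [0.4913 0.4102 0.1808] [ 0.377  -0.6381 -0.3652]
```

View pics/t4.png

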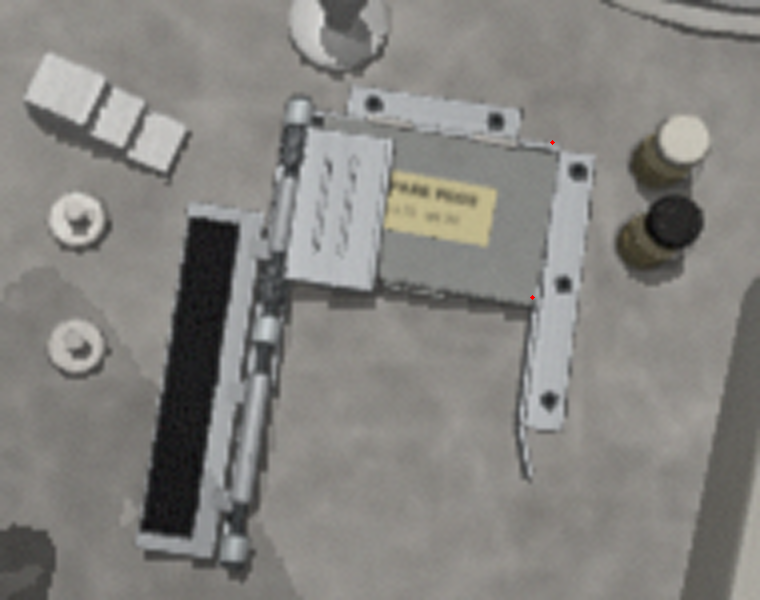

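The flap's corners at (392,138) and (376,290) are exactly where they were when it was shut. The tin lies against the stop behind the lip, and the bystanders haven't moved. I'll hand in.

```bash
python3 -c "
from station import manip
print(manip.job_done())"
```

```text
the job is handed in; nothing more can be done
None
```

The tin is pushed home against the back stop, and the last picture showed the flap shut behind it and the things round the dock unmoved; I handed the job in after about 6.5 s, and no verdict came back.

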